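Push the used sample tube through the disposal flap

TASK

Throw the used tube with the blue cap away: with the closed fingertips push it along its lane, end first, so that it swings the orange flap open and slides down into the disposal box, and pull the fingers back so that the flap hangs shut behind it. Only push the tube, do not lift it, and leave the white-capped tube and the other things on the table where they are.

Things in the scene. Friction and masses are not known exactly. Their poses are not given: they have to be found in the camera images.
- sill (a point): Middle of the inner end of the feed tray, on the tray's top face, below the flap. x points along the lanes, through the flap into the box; z up; y across. The tray (x -0.170 to 0) is 126 mm wide, its top 95 mm above the table. Two straight lanes run along it, centred at y = +0.035 and -0.035, each 23 mm wide between rails 6 mm high. Past x = 0 a smooth 45 degree ramp falls into the box.
- flap (a joint): Orange flap, 130 mm wide, 12 g, hanging by its own weight from a pin across the mouth of the box, 45 mm above the tray at x = 0.004 of the sill frame; its lower edge clears the tray by 3 mm. 0 is shut; it grows to 1.45 rad as the lower edge swings into the box. It cannot swing outwards and falls shut by itself.
- blue_tube_center (a point): Centre of the used tube with the blue cap, lying in one of the lanes (which one differs), y axis along the tube. 102 mm long (about 50 mm either way), 21 mm thick, 20 to 45 g, does not roll; its top is 19 mm above the tray. It slides easily on the polished tray, and tips and slides down the ramp by itself once its centre has passed the sill.
- white_tube_center (a point): Centre of a like tube with a white cap, in the other lane, y axis along the tube. It is still needed and stays.
- valve_driver: Small black and blue valve driver, 20 x 37 x 20 mm, loose on the table; origin at the centre of its underside. Bystander.
- screwdriver: Screwdriver with a red handle, 150 mm long, loose on the table; origin at the middle of its underside. Bystander.
- dark_vial: Glass vial with a dark cap, 24 mm wide, 54 mm tall, standing loose on the table; origin at the centre of its underside. Bystander.
- pale_vial: Glass vial with a pale cap, 24 mm wide, 54 mm tall, standing loose on the table; origin at the centre of its underside. Bystander.
- disposal_box: The fixed disposal box with its feed tray; its place and heading differ from run to run. Origin on the table below the sill, x as at the sill. The box is 152 mm wide, ends at x = 0.168, has clear walls up to 47 mm above the tray and is open above. Two posts at its mouth, 71 mm either side of the middle, are the highest parts, 55 mm above the tray.

How it is judged:
By the outcome, as a careful person would: the job done as asked, in the order asked, and still so for the second after the job is handed in, with the robot touching nothing.
It also fails if it takes over 38 s, if anything falls off the work surface, if the arm or the gripper's body presses on something with over 40 N, if the wrist force passes 120 N, or if a joint passes its speed limit or range.

ROBOT

A 6-joint arm with a two-finger parallel gripper is mounted at the origin on a cart in front of the work surface, level with it; the furniture and walls round the work are solid. World frame = base frame: x ahead of the robot, y to its left, z up, the work surface at z = 0. Lengths are in m, angles in rad, forces in N, time in s.
With the tool pointing down it reaches from about 0.2 to 0.875 m from the base axis. Payload 3.4 kg.
Tool frame: the origin (TCP) lies between the finger pads; the fingertips stand 25 mm ahead of it and the grasp point (between the pads) lies 6 mm ahead of it (r.nose_length is the z of the fingertips in the tool frame, in m); z points along the fingers, x is the direction in which the jaws open and shut, and the axes are right-handed (so a half turn about z gives the same grasp; the last joint's range is limited). The gripper opens to 94 mm and grips with 3 to 60 N. Pads are 16 mm wide; open, the fingers measure 119 mm over their backs; the gripper's body (75 mm by 177 mm) begins 78 mm behind the grasp point.
Start: joints at [1.169, 0.276, 1.505, -0, 1.361, -0.121], TCP at [0.159, 0.553, 0.23] pointing down, gripper open.
Joint ranges: [-2.89, 2.89], [-0.75, 2.08], [0.22, 2.7], [-1.18, 4.32], [0.11, 2.71], [-2.7, 2.7]. Speed limits (rad/s): [2.57, 2.57, 3.14, 3.14, 3.14, 3.14].

INTERFACE

Orientations are given as a unit quaternion [w, x, y, z].
In Python, from plant import r, gripper_to, inverse_kinematics, vision, models, telemetry gives the robot as it stands. Calls block until the motion is done:
- r.move_to(position, orientation): joint-space move of the TCP to a pose.
- r.move_l(position, rot=None, vel=0.15, guard=None): straight line of the TCP; rot=None keeps the orientation; vel is the mean speed in m/s. With guard (N) it stops when the force on the tool has changed by that much, and returns True; else False.
- r.movej(angles): joint-space move.
- gripper_to(opening, f_grip=None): finger opening in m; f_grip is the grip in N (None keeps the last); returns when the fingers have stopped.
- r.hold(seconds).
- inverse_kinematics(position, orientation): joint angles nearest the present ones, or None.
- vision.snapshot(name): name is "scene" or "top"; returns the picture (480x640x3 uint8, red, green, blue); there is no depth.
- vision.get_calibration(name): a dict with "fx", "fy", "cx", "cy" (pixels), "D" ([k1, k2, p1, p2, k3] as OpenCV has them; the pictures are not rectified), "position" and "orientation" of the camera in the world. Camera axes: x right, y down, z forward; pixel columns grow to the right and rows downward; lengths in m; the calibration is good to about 2 mm. A picture is of the moment at which its call begins. get_calibration takes no time and is no camera call.
A pose or a line that the arm cannot do raises r.PlanningError and nothing moves.
- r.sign_off(): hands the job in, once; it reports no verdict.
Trained networks look in the newest picture that a camera, given by its name, has taken for a name from the list of things; names that differ only in an ending like _2 or _b are one class to them, and where a whole thing is asked for, a point or a joint stands for the part that bears it (a point fixed in the world has none). Each returns a list of dicts, best first, with "score" (0 to 1); they miss things now and then, are a little off and sometimes report something else, mostly with a low value. They report only what shows in the picture. A call takes as long as a camera call.
- models.boxes_of(thing, camera): "at" ([x, y, z] in m, in world coordinates, good to about 4 mm: the middle of the surface that is visible of it).
- models.regions_of(thing, camera): "pixels" (480x640 bool, what is visible of it).
- models.mark_of(thing, camera): "at" ([x, y, z] in m, in world coordinates, good to about 4 mm: a listed point, or the origin of a listed thing).
Readings, each from a call of its own:
- telemetry.current_t(): time.
- telemetry.current_joints(): joint angles.
- telemetry.current_dq(): joint speeds.
- telemetry.current_joint_efforts(): joint torques, N m.
- telemetry.current_ee_pos(): TCP position.
- telemetry.current_tool_rot(): TCP orientation.
- telemetry.current_wrist_force(): force on the tool from outside, world axes, zero at the start.
- telemetry.current_torque(): the same for the moment, N m.
- telemetry.current_opening(): finger opening in m.
Only numpy, scipy, OpenCV 4.12 (cv2) and the standard library are available. Lean on these libraries where they do the work, as an engineer would, in place of code of your own. Each camera call takes 0.05 s, during which the arm holds its last target.

## Working session

There is one attempt and no reset: what is moved stays moved. The work goes in short steps, each a Python script; the robot and the scene stay as the last script left them, time stands still between calls to the robot, and variables do not carry over. Pictures are saved under pics/ and viewed, and the job is handed in when it is done.

```bash
ls; mkdir -p pics; cat > a.py <<'E'
from plant import r, gripper_to, inverse_kinematics, vision, models, telemetry
import cv2, numpy as np
for c in ("scene","top"):
    im=vision.snapshot(c); cv2.imwrite(f"pics/{c}0.png",im[:,:,::-1])
    k=vision.get_calibration(c); print(c,k)
    for t in ("sill","blue_tube_center","white_tube_center","disposal_box"):
        print(t,[(np.round(d["at"],4).tolist(),round(d["score"],2)) for d in models.mark_of(t,c)][:3])
    for t in ("blue_tube_center","white_tube_center","flap"):
        print("box",t,[(np.round(d["at"],4).tolist(),round(d["score"],2)) for d in models.boxes_of(t,c)][:3])
print(telemetry.current_t(), telemetry.current_tool_rot(), r.nose_length)
E
python3 a.py
```

```text
pics
scene {'fx': 439.7034646798179, 'fy': 439.7034646798179, 'cx': 322.5426502357403, 'cy': 237.0005574515027, 'D': array([-0.00659235,  0.        ,  0.        ,  0.        ,  0.        ]), 'position': array([ 0.84474237, -0.97569164,  0.45797644]), 'orientation': array([-0.52623537,  0.80906731,  0.21793472, -0.14488229])}
sill [([0.4665, -0.3131, 0.0935], 0.66)]
blue_tube_center [([0.4256, -0.2386, 0.1039], 0.61)]
white_tube_center [([0.4921, -0.2395, 0.0988], 0.63)]
disposal_box [([0.4235, -0.2395, 0.1044], 0.45)]
box blue_tube_center [([0.4245, -0.2181, 0.1121], 0.4)]
box white_tube_center [([0.4912, -0.2135, 0.1098], 0.57)]
box flap [([0.4679, -0.3137, 0.1228], 0.66)]
top {'fx': 576.0063701728191, 'fy': 576.0063701728191, 'cx': 325.0765579423858, 'cy': 240.973071070879, 'D': array([-0.07830856,  0.        ,  0.        ,  0.        ,  0.        ]), 'position': array([ 0.27044959, -0.33101651,  1.053109  ]), 'orientation': array([ 0.06395956, -0.70292423,  0.70606387, -0.05727575])}
sill [([0.4672, -0.3118, 0.0928], 0.86)]
blue_tube_center [([0.4228, -0.2406, 0.1068], 0.81)]
white_tube_center [([0.4927, -0.2385, 0.1072], 0.62)]
disposal_box [([0.4719, -0.3101, 0.0061], 0.6)]
box blue_tube_center [([0.42, -0.2453, 0.1109], 0.98)]
box white_tube_center [([0.4911, -0.2459, 0.1147], 0.92), ([0.3323, -0.2764, 0.012], 0.61), ([0.2245, -0.356, 0.0184], 0.58)]
box flap [([0.468, -0.3198, 0.1398], 0.61)]
0.8 [-1.97893427e-05  7.99102857e-01  6.01194331e-01  1.67665254e-05] 0.025
```

View pics/scene0.png

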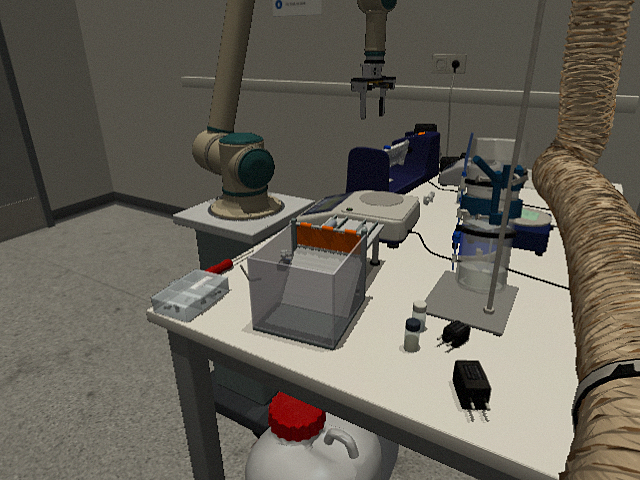

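View pics/top0.png

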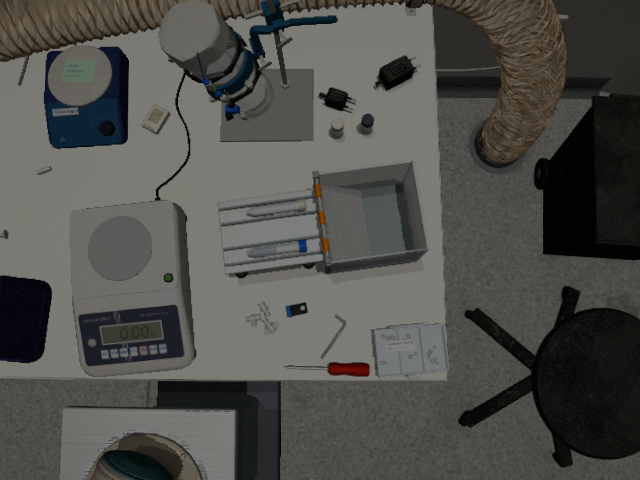

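```bash
python3 -c "
import cv2
a=cv2.imread('pics/top0.png')[150:290,205:435]
cv2.imwrite('pics/z.png',cv2.resize(a,None,fx=3.4,fy=3.4,interpolation=cv2.INTER_CUBIC))"
```

```text
(no output)
```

View pics/z.png

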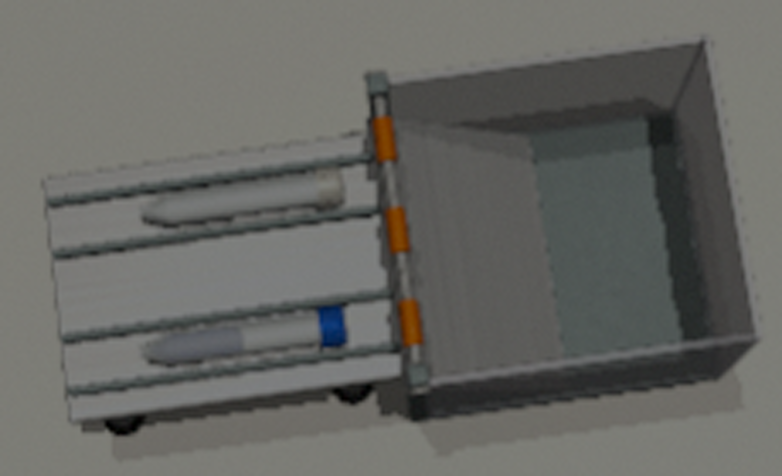

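```bash
cat > h.py <<'E'
from plant import r, gripper_to, inverse_kinematics, vision, models, telemetry
import cv2, numpy as np
from scipy.spatial.transform import Rotation as R
from scipy.optimize import least_squares
def proj(P,c="top"):
    k=vision.get_calibration(c); q=k["orientation"]
    Rm=R.from_quat([q[1],q[2],q[3],q[0]]).as_matrix().T
    K=np.array([[k["fx"],0,k["cx"]],[0,k["fy"],k["cy"]],[0,0,1]])
    return cv2.projectPoints(np.array(P,float),cv2.Rodrigues(Rm)[0],-Rm@k["position"],K,k["D"])[0][:,0]
def b2w(p,P):
    P=np.array(P,float);c,s=np.cos(p[2]),np.sin(p[2])
    return np.c_[p[0]+c*P[:,0]-s*P[:,1],p[1]+s*P[:,0]+c*P[:,1],P[:,2]]
E
cat > f.py <<'E'
from h import *
z=np.array([(44,180),(70,422),(376,78),(419,372),(705,41),(757,340)],float)
px=(z+.5)/3.4-.5+[205,150]
B=[(-.17,.063,.095),(-.17,-.063,.095),(.004,.071,.150),(.004,-.071,.150),(.168,.076,.142),(.168,-.076,.142)]
f=least_squares(lambda p:(proj(b2w(p,B))-px).ravel(),[.467,-.312,-1.57])
print(f.x,f.fun.round(1))
# blue/white tube ends in image at z=.1055
def inv(uv,z):
    return least_squares(lambda q:(proj([[q[0],q[1],z]])-uv).ravel(),[.45,-.25]).x
p=f.x
for n,u in dict(btail=(144,351),bcap=(346,326),wtail=(142,212),wcap=(343,188)).items():
    uv=(np.array(u)+.5)/3.4-.5+[205,150]; w=inv(uv,.105)-p[:2]
    c,s=np.cos(p[2]),np.sin(p[2]); print(n,c*w[0]+s*w[1],-s*w[0]+c*w[1])
for n,w in dict(sill=(.467,-.3122),blue=(.424,-.2396),white=(.4924,-.239)).items():
    w=np.array(w)-p[:2];print(n,c*w[0]+s*w[1],-s*w[0]+c*w[1])
q=telemetry.current_tool_rot();print(R.from_quat([q[1],q[2],q[3],q[0]]).as_matrix().round(3))
E
python3 f.py
```

```text
[ 0.4663299  -0.31251504 -1.43777012] [-1.3 -1.  -1.2  0.2 -0.   1.7 -0.7  0.9  1.5 -2.2  1.7  0.1]
btail -0.1263047598629044 -0.034519185228891795
bcap -0.026364050920067217 -0.03585414918824113
wtail -0.11940325615271205 0.03508039372487433
wcap -0.018762002070259687 0.033285623159934774
sill -0.000223374647491819 0.0007059654954466425
blue -0.07788522878040255 -0.0322848879739393
white -0.06940774762966685 0.03559038228952943
[[ 0.277  0.961  0.   ]
 [ 0.961 -0.277  0.   ]
 [ 0.    -0.    -1.   ]]
```

```bash
cat >> f.py <<'E'
print("rails")
for u in [(50,203),(365,158),(55,252),(378,210),(63,337),(390,293),(70,390),(395,348)]:
    uv=(np.array(u)+.5)/3.4-.5+[205,150]; w=inv(uv,.101)-p[:2]
    print(u,round(c*w[0]+s*w[1],4),round(-s*w[0]+c*w[1],4))
for sg in (1,-1):
    X=sg*np.array([c,s,0]);Z=np.array([0,0,-1]);Y=np.cross(Z,X)
    q=R.from_matrix(np.c_[X,Y,Z]).as_quat();q=[q[3],*q[:3]]
    for bx in(-.165,-.03,.0):
        P=b2w(p,[(bx,-.035,.125)])[0];print(sg,bx,P,inverse_kinematics(P,q))
E
python3 f.py | sed -n '/rails/,$p'
```

```text
rails
(50, 203) -0.1652 0.0471
(365, 158) -0.0059 0.048
(55, 252) -0.1653 0.0219
(378, 210) -0.003 0.0207
(63, 337) -0.1659 -0.0214
(390, 293) -0.0027 -0.0218
(70, 390) -0.1653 -0.0481
(395, 348) -0.004 -0.0494
1 -0.165 [ 0.40975448 -0.153615    0.125     ] [-5.17942518e-01  1.62080366e-01  1.94751609e+00 -4.44089210e-16
  1.03199620e+00  9.19827604e-01]
1 -0.03 [ 0.4276601  -0.28742228  0.125     ] [-7.26838566e-01  2.71196872e-01  1.79449454e+00 -4.44089210e-16
  1.07590124e+00  7.10931557e-01]
1 0.0 [ 0.43163912 -0.31715723  0.125     ] [-7.63617073e-01  2.99201379e-01  1.75205537e+00 -4.44089210e-16
  1.09033590e+00  6.74153050e-01]
-1 -0.165 [ 0.40975448 -0.153615    0.125     ] [-5.17942518e-01  1.62080366e-01  1.94751609e+00 -4.44089210e-16
  1.03199620e+00 -2.22176505e+00]
-1 -0.03 [ 0.4276601  -0.28742228  0.125     ] [-7.26838566e-01  2.71196872e-01  1.79449454e+00 -4.44089210e-16
  1.07590124e+00 -2.43066110e+00]
-1 0.0 [ 0.43163912 -0.31715723  0.125     ] [-7.63617073e-01  2.99201379e-01  1.75205537e+00 -4.44089210e-16
  1.09033590e+00 -2.46743960e+00]
```

```bash
cat >> h.py <<'E'
p=np.array([.4663,-.3125,-1.440]);c,s=np.cos(p[2]),np.sin(p[2])
_q=R.from_matrix(np.c_[[c,s,0],[s,-c,0],[0,0,-1]]).as_quat();Q=[_q[3],*_q[:3]]
def at(bx,tip,by=-.035): return b2w(p,[(bx,by,.095+tip+.025)])[0]
def pic(n,c):
    im=vision.snapshot(c);cv2.imwrite(f"pics/{n}.png",im[:,:,::-1]);return im
E
cat > m1.py <<'E'
from h import *
gripper_to(0.0)
print(telemetry.current_t(),telemetry.current_opening())
r.move_l([.159,.40,.36],vel=.3)
r.move_to(at(-.158,.12),Q); print(telemetry.current_t())
r.move_l(at(-.158,.03),vel=.2)
print(telemetry.current_t(),telemetry.current_ee_pos(),at(-.158,.03))
pic("s1","scene");pic("t1","top")
E
python3 m1.py; python3 -c "
import cv2
a=cv2.imread('pics/t1.png')[150:290,205:435]
b=cv2.imread('pics/s1.png')[190:290,250:400]
cv2.imwrite('pics/z1.png',cv2.resize(a,None,fx=3.4,fy=3.4,interpolation=cv2.INTER_CUBIC))
cv2.imwrite('pics/z2.png',cv2.resize(b,None,fx=5,fy=5,interpolation=cv2.INTER_CUBIC))"
```

```text
2.2167 0.000630695250961498
5.2667
5.8667 [ 0.41169388 -0.16035007  0.15061676] [ 0.41099201 -0.16041441  0.15      ]
```

View pics/z1.png

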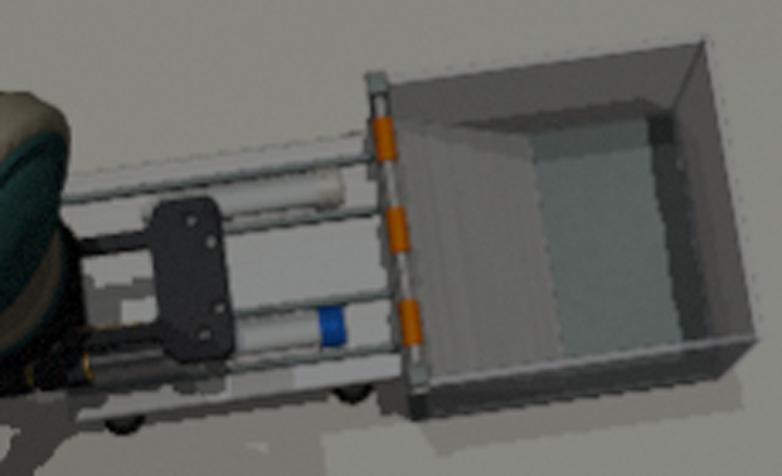

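View pics/s1.png

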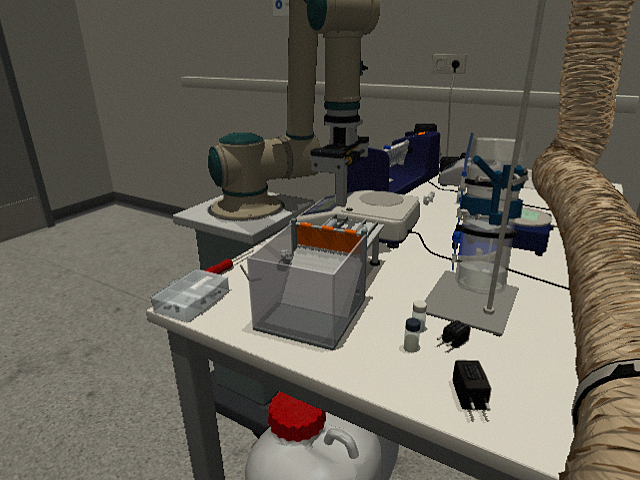

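```bash
cat > m2.py <<'E'
from h import *
print(proj([at(-.158,.03)-[0,0,.025]],"scene"))
print("down",r.move_l(at(-.158,.005),vel=.05,guard=6),telemetry.current_ee_pos(),telemetry.current_wrist_force())
print("push",r.move_l(at(-.085,.005),vel=.06,guard=10),telemetry.current_ee_pos(),telemetry.current_wrist_force(),telemetry.current_t())
pic("s2","scene");im=pic("t2","top")
print(at(-.085,.005))
E
python3 m2.py; python3 -c "
import cv2
a=cv2.imread('pics/t2.png')[150:290,205:435]
b=cv2.imread('pics/s2.png')[140:350,220:420]
cv2.imwrite('pics/z1.png',cv2.resize(a,None,fx=3.4,fy=3.4,interpolation=cv2.INTER_CUBIC))
cv2.imwrite('pics/z2.png',cv2.resize(b,None,fx=2.8,fy=2.8,interpolation=cv2.INTER_CUBIC))"
```

```text
[[340.14458205 206.1971027 ]]
down False [ 0.41100081 -0.16044128  0.12483724] [ 0.21229316 -0.25709295 -0.37990532]
push False [ 0.42039969 -0.23243773  0.12499805] [-0.34513503 -0.88781469  0.58105297] 7.9833
[ 0.42051294 -0.23279087  0.125     ]
```

View pics/z1.png

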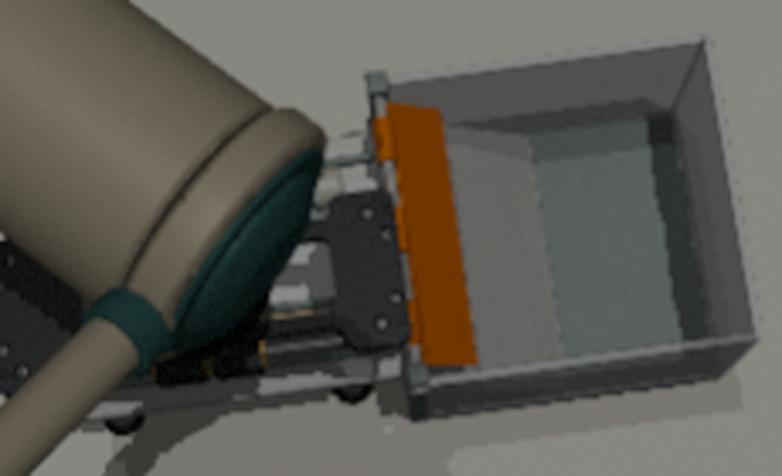

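View pics/z2.png

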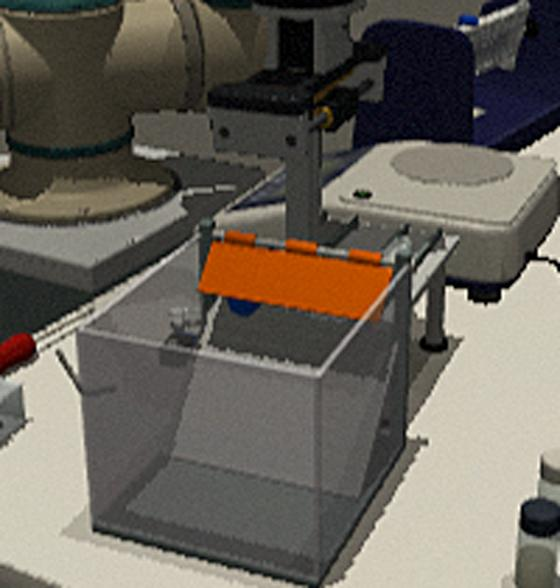

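```bash
cat > m3.py <<'E'
from h import *
print("push",r.move_l(at(-.035,.005),vel=.05,guard=10),telemetry.current_ee_pos(),telemetry.current_wrist_force(),telemetry.current_t())
r.hold(.4)
pic("s3","scene");im=pic("t3","top")
E
python3 m3.py; python3 -c "
import cv2
a=cv2.imread('pics/t3.png')[150:290,205:435]
b=cv2.imread('pics/s3.png')[140:350,220:420]
cv2.imwrite('pics/z1.png',cv2.resize(a,None,fx=3.4,fy=3.4,interpolation=cv2.INTER_CUBIC))
cv2.imwrite('pics/z2.png',cv2.resize(b,None,fx=2.8,fy=2.8,interpolation=cv2.INTER_CUBIC))"
```

```text
push False [ 0.42689661 -0.28202938  0.12495136] [ 0.1754726  -0.28954728 -0.94068905] 9.2333
```

View pics/z1.png

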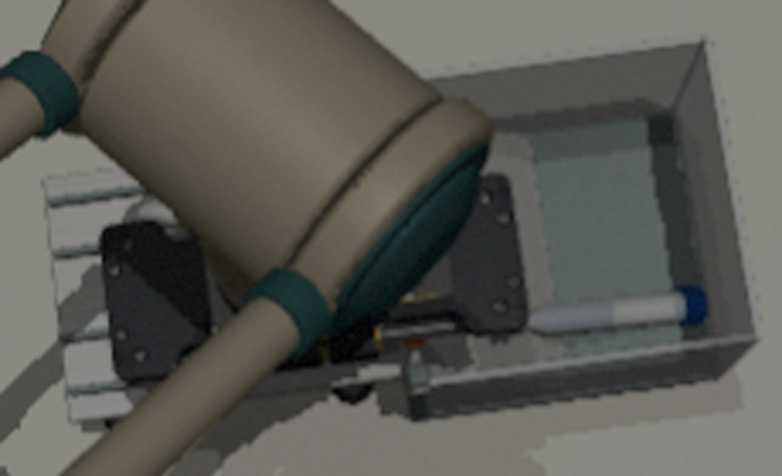

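View pics/z2.png

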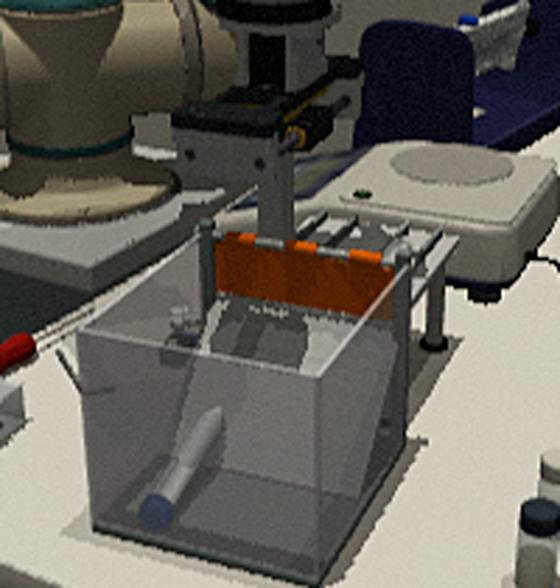

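The tube is in the box: its blue cap is at about (155,510) in the scene crop, and the flap hangs shut. Next I pull the fingers back, raise them and check again.

```bash
cat > m4.py <<'E'
from h import *
r.move_l(at(-.12,.005),vel=.1)
r.move_l(at(-.14,.15),vel=.2)
r.move_to([.25,.30,.36],Q)
r.hold(.3);print(telemetry.current_t(),telemetry.current_wrist_force())
pic("s4","scene");pic("t4","top")
for t in ("white_tube_center","blue_tube_center"): print(t,[(np.round(d["at"],4).tolist(),round(d["score"],2)) for d in models.mark_of(t,"top")][:2])
E
python3 m4.py; python3 -c "
import cv2
b=cv2.imread('pics/s4.png')[140:350,220:420]
cv2.imwrite('pics/z2.png',cv2.resize(b,None,fx=2.8,fy=2.8,interpolation=cv2.INTER_CUBIC))"
```

```text
13.775 [0.18927367 0.8463375  0.27156276]
white_tube_center [([0.497, -0.24, 0.1102], 0.7)]
blue_tube_center [([0.4481, -0.4311, 0.0305], 0.91)]
```

View pics/t4.png

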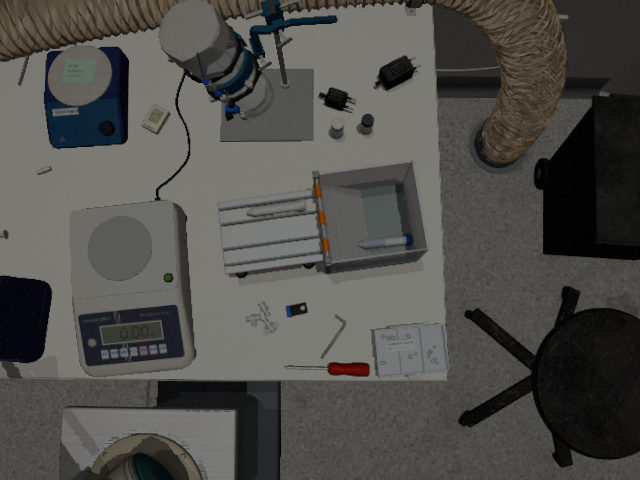

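View pics/z2.png

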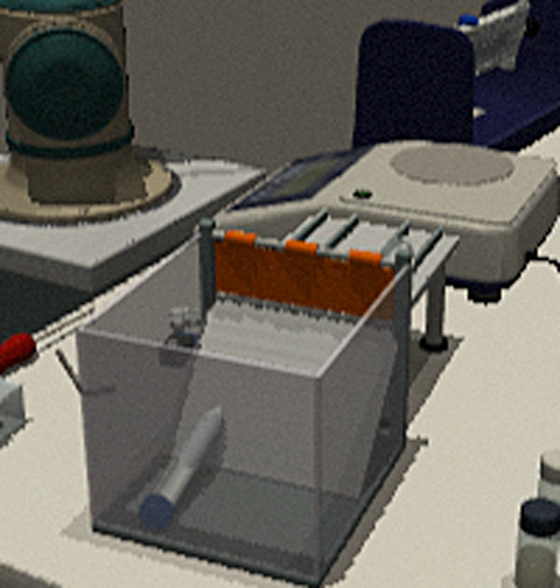

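The blue tube lies in the box (top image, about (385,242)). The flap is shut and the lane is empty. The white tube is still at (277,210), and the bystanders look unmoved.

```bash
python3 -c "
from plant import r
r.sign_off()"
```

```text
the job is handed in; nothing more can be done
```

The blue-capped tube is in the disposal box and the flap hangs shut behind it. I pushed it cap first along its lane with the closed fingertips, then drew the fingers back, moved the arm clear and handed the job in at about 14 s.

- **Tube:** in both final pictures it lies at the bottom of the box. The network puts its centre at (0.448, -0.431, 0.031), which fits.
- **White tube and bystanders:** the white-capped tube shows in the same place in its lane as before. The network's position for it moved about 4 mm between looks, which is within its error. By eye, the other things had not moved.
- **Forces:** the readings I took after each move were at most about 1.2 N, and no force guard tripped.

No check failed or disagreed.

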